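# Hook a dropped terminal block out of the gap between two bench instruments

## Task

A small green terminal block has slipped into the narrow gap between the two bench instruments, back under the clear shelf. Take the hanging yellow-handled retrieving hook, reach its bent toe over and behind the block, let the toe down until it rests lightly on the grey mat, and draw the block out towards you until it lies wholly in the open on the mat in front of the panels, some four to eight centimetres from them; then hang the hook back in its stand and let go. Feel your way: never press the hook hard (12 N or more) on the mat, the instruments or the block, do not touch the block with the gripper, and leave everything else where it is.

Things in the scene. Friction and masses are not known exactly. Their poses are not given: they have to be found in the camera images.
- pair: Two fixed bench instruments, 250 deep x 100 mm high, panels to the robot: grey power supply (left, 110 mm wide), white generator (right, 150 mm). Between them a straight gap 30 mm wide (walls at y = +-15 mm), open in front and on top, floored by the mat. Origin: mid-gap, in the plane of the panels, at bench height; x into the gap, y left, z up. Knobs stand out up to 15 mm.
- shelf_edge (a point): Middle of the front edge, upper face, of the clear 5 mm shelf that lies across both instruments (top at 105 mm) and covers the gap from 90 mm behind the panels to 240 mm. A yellow bin stands on it left of the gap. The rod must stay in front of this edge; the foot goes under the shelf. Axes as pair.
- block: Green terminal block, 22 x 16 x 10 mm (x, y, z), about 20 g, loose, lying flat on the mat in the gap, at first with its centre 95 to 130 mm behind the panels and turned up to 0.25 rad either way. Origin: centre of its underside.
- hook: Retrieving hook, loose, 110 g. Origin: on the rod's axis, underside of its black collar (48 x 34 x 12 mm); z up, x the way the foot points. Below the collar a 9 mm sleeve 50 mm long, then a 6 mm rod, bent to a level foot 80 mm long along +x that ends in a flat down-turned toe, 20 mm wide (y), 6 mm thick. The foot's underside is 23 mm above the toe's lower edge.
- handle (a point): Point on the hook's yellow handle, 60 mm above the hook's origin. The handle is 18 (x) by 24 (y) mm and stands 12 to 82 mm above the origin. Grip it from above across the 18 mm (fingers closing along the hook's x), so that load on the toe cannot turn it in the fingers.
- above_toe (a point): Point on the hook straight above the middle of its toe (80 mm along the hook's x from its origin, at that height). The rod is telescopic and locked: the toe's lower edge is somewhere from 116 to 156 mm below this point, different each time, fixed during the job, not reported: see or feel it. The toe itself is sprung: it gives 1 mm for each 2.5 N, at most 6 mm, then is solid.
- stand: Fixed hook stand: base 100 x 90 x 12 mm, two upright blue cheeks 60 long (x), 8 thick, 14 mm apart (slot along x, open at ends and top), tops at z = 180 mm. The hook's collar rests on the tops, rod in the slot, foot out along +x. To take it: lift 10 mm, slide some 50 mm along the stand's +x; to hang it: the reverse, lower till the collar sits. Origin: under the base's centre.
- mat: Thin grey antistatic mat, fixed, 2 mm thick (upper face at z = 2 mm), which forms the floor of the gap and runs out in front of the panels: from 120 mm in front of them to 250 mm behind, 140 mm wide where it shows. Flat, no step inside its area. Origin and axes as pair.
- flux: Bystander: bottle, diameter 40, 100 mm high, standing. It and the stand swap places from one start to another.
- board: Bystander: blue circuit board 90 x 70 mm, 12 mm high, lying on the bench.
- driver: Bystander: screwdriver lying on the bench.
- solder: Bystander: solder reel, diameter 60, 35 mm high.
- bin: Bystander: yellow open bin 80 x 60 x 40 mm, on the clear shelf left of the gap.
- spare: Bystander: blue terminal block, 22 x 16 x 10 mm, on the open bench; not the one wanted.
- mug: Bystander: white mug, diameter 76, 90 mm high.
Things that resemble listed ones, but are neither listed nor needed, are in the scene too. What is meant by the hook is not purple, and is the larger of those in its own colour. What is shaped like the stand but pink is not meant.

How it is judged:
On the way, in this order (a step that is already met when the one before it is completed fails the run):
1. the hook's toe rests on the mat (more than 0.4 N) behind the block, while the block is still at least 60 mm inside the gap (contact force between hook and mat above 0.4 N and x of block in the frame of pair above 0.06 m and x of block in the frame of hook between 0.02 and 0.076 m and y of block in the frame of hook between -0.02 and 0.02 m and x of hook in the frame of pair above 0 m), for 0.1 s.
2. the block is wholly out of the gap, its centre more than 25 mm in front of the panels (x of block in the frame of pair below -0.025 m), for 0.1 s.
At the end, for the whole second after the job is handed in: Block at rest on the mat, centre 25 to 110 mm in front of the panels and within 50 mm of the gap's middle line; hook hanging at rest by its collar in the stand (within 20 mm of its axis, origin 176 to 185 mm above the bench, within 0.12 rad of upright), let go (x of block in the frame of pair between -0.11 and -0.025 m and y of block in the frame of pair between -0.05 and 0.05 m and height (world z) of block below 0.015 m and linear speed of each of block, hook below 0.02 m/s and horizontal distance between hook and stand below 0.02 m and height (world z) of hook between 0.176 and 0.185 m and angle between hook's own z axis and vertical below 0.12 rad); the robot touches nothing.
It fails at once if the hook pressed on the mat with more than 12 N (contact force between hook and mat above 12 N).
It fails at once if the hook pressed on the instruments with more than 12 N (contact force between hook and pair above 12 N).
It fails at once if the hook pressed on the block with more than 12 N (contact force between hook and block above 12 N).
It fails at once if the gripper touched the block (contact force between the fingers and block above 0.3 N).
It fails at once if a bystander moved more than 30 mm (distance of any of flux, board, driver, solder, bin, spare, mug from where it was at the start of the episode above 0.03 m).
It also fails if it takes over 67 s, if anything falls off the work surface, if the arm or the gripper's body presses on something with over 40 N, if the wrist force passes 120 N, or if a joint passes its speed limit or range.

## Robot

A 6-joint arm with a two-finger parallel gripper is mounted at the origin on the work surface. World frame = base frame: x ahead of the robot, y to its left, z up, the work surface at z = 0. Lengths are in m, angles in rad, forces in N, time in s.
With the tool pointing down it reaches from about 0.375 to 0.9 m from the base axis. Payload 3.1 kg.
Tool frame: the origin (TCP) lies at the very end of the fingers, on their centre line; the grasp point (between the pads) lies 19 mm behind it (arm.grip_point_offset is the distance from the TCP to the grasp point, in m); z points along the fingers, y is the line along which they close (so a half turn about z gives the same grasp; the last joint's range is limited). The gripper opens to 85 mm and grips with 20 to 120 N. Pads are 22 mm wide; open, the fingers measure 114 mm over their backs; the gripper's body (76 mm by 85 mm) begins 54 mm behind the grasp point. The pads swing forward as they close: fully open they stand 13 mm farther back than shut.
Start: joints at [-0.178, 0.527, 1.433, -0, 1.181, -0.178], TCP at [0.625, 0, 0.231] pointing down, gripper open.
Joint ranges: [-3.08, 3.08], [-0.75, 2.2], [0.22, 2.44], [-1.43, 4.57], [0, 2.65], [-2.85, 2.85]. Speed limits (rad/s): [2.79, 2.79, 3.14, 3.14, 3.14, 3.14].

## Interface

Orientations are given as a unit quaternion [w, x, y, z].
In Python, from bench import arm, cams, job_done gives the robot as it stands. The module is installed in compiled form; this text tells all that it offers.
- The arm moves only by the shell command python3 -m creep 'ROWS' [FORCE]. ROWS is JSON, one flat list of numbers, 7 for each row, row after row: the shift along the tool's x, y, z in units of 400 mm (1.0 is 400 mm), then the turn, a rotation vector about the tool's x, y, z in units of 30 degrees (1.0 is 30 degrees), then the closure, from -1 (fully open) to 1 (shut). In form: [tx, ty, tz, ax, ay, az, claw, tx, ty, tz, ax, ay, az, claw, ...]. A call has exactly 5 rows; each row is the pose to reach, as a shift and turn from the pose commanded when the call began, along the tool's axes at that moment; what a row does not reach only later rows make up. A row lasts 1/10 s, in which the tool goes at most 50 mm and 8.59 degrees, less where a joint would pass 70% of its speed; a pose out of reach is approached as far as the arm can. A call with a number of a shift or a turn outside -1 to 1 is refused whole. A call with a gripper value outside its range is refused whole. The fingers move at their own pace and stop on an object; FORCE is the grip in N (left out, the last holds). Time passes only in rows, so rows that repeat a pose let the fingers close, or fill a call up. It gives the time, the measured TCP pose, the force, the opening and the grip force at its end, in the units of the state.
- arm.observe(): the state, without advancing time (a new reading comes with each control period).
- cams.capture(name): name is "scene" or "side" or "wrist"; returns the picture (480x640x3 uint8, red, green, blue); there is no depth.
- cams.calibration(name): a dict with "intrinsics" (3x3 intrinsics, pixels), "dist" ([k1, k2, p1, p2, k3] as OpenCV has them; the pictures are not rectified), "camera_from_world" (4x4, takes a point from world to camera coordinates). Camera axes: x right, y up, looking along -z (the intrinsics and any distortion apply to the point x, -y, -z); pixel columns grow to the right and rows downward; lengths in m; the calibration is good to about 2 mm. A picture is of the moment at which its call begins: read the wrist's pose just before it. calibration takes no time and is no camera call; for the wrist camera it gives the pose at the moment of the call.
- job_done(): hands the job in; it is judged then, once.
The state is a dict: "clock": time; "joint_positions": joint angles; "qd": joint speeds; "effort": joint torques, N m; "eef_pos": TCP position; "orientation": TCP orientation; "ft_force": force on the tool from outside, world axes, zero at the start; "ft_torque": the same for the moment, N m; "gripper_width": finger opening in m; "grip_force": force on a finger pad.
Only numpy, scipy, OpenCV 4.12 (cv2) and the standard library are available. Lean on these libraries where they do the work, as an engineer would, in place of code of your own. Each camera call takes 0.05 s, during which the arm holds its last target. There are 200 camera calls.

## Working session

There is one attempt and no reset: what is moved stays moved. The work goes in short steps, Python scripts to look and compute and a shell command to move; the robot and the scene stay as the last step left them, time stands still between calls to the robot, and variables do not carry over. Pictures are saved under pics/ and viewed, at most 10 in all, crops included, and the job is handed in when it is done.

```bash
mkdir -p pics
python3 - <<'E'
from bench import arm,cams
import cv2,json,numpy as np
print(arm.observe())
for n in("scene","side"):
    im=cams.capture(n); cv2.imwrite(f"pics/{n}0.png",im[:,:,::-1])
    c=cams.calibration(n); print(n,{k:np.round(v,4).tolist() for k,v in c.items()})
E
```

```text
{'clock': 0.0, 'joint_positions': array([-1.78513251e-01,  5.28458578e-01,  1.43390484e+00,  2.65690914e-05,
        1.18139247e+00, -1.78493045e-01]), 'qd': array([ 7.17568200e-04,  9.86855857e-04, -1.48077455e-04, -1.13748318e-03,
        1.08250872e-03, -7.16573095e-05]), 'effort': array([ 2.50220628e-04, -4.42344439e+01, -1.78024775e+01, -2.06930472e-04,
        8.36740597e-03,  2.24214921e-05]), 'eef_pos': array([6.24286269e-01, 1.57374036e-04, 2.30337474e-01]), 'orientation': array([-8.95468803e-04,  7.07117087e-01,  7.07095648e-01, -6.06775168e-04]), 'ft_force': array([ 0.00933467,  0.05798877, -0.74146838]), 'ft_torque': array([ 0.02025913, -0.02985217, -0.03347374]), 'grip_force': 0.0, 'gripper_width': 0.08548183825707234}
scene {'intrinsics': [[586.046, 0.0, 310.6473], [0.0, 586.046, 228.5591], [0.0, 0.0, 1.0]], 'dist': [-0.0511, 0.0, 0.0, 0.0, 0.0], 'camera_from_world': [[-0.7717, 0.636, -0.0024, 0.3802], [-0.5464, -0.661, 0.5143, 0.2035], [0.3255, 0.3982, 0.8576, -1.6181], [0.0, 0.0, 0.0, 1.0]]}
side {'intrinsics': [[447.1603, 0.0, 324.2163], [0.0, 447.1603, 242.0197], [0.0, 0.0, 1.0]], 'dist': [-0.032, 0.0, 0.0, 0.0, 0.0], 'camera_from_world': [[-0.9272, -0.374, 0.0182, 0.4645], [0.2547, -0.5942, 0.7629, -0.2417], [-0.2745, 0.712, 0.6462, -1.0114], [0.0, 0.0, 0.0, 1.0]]}
```

View pics/scene0.png

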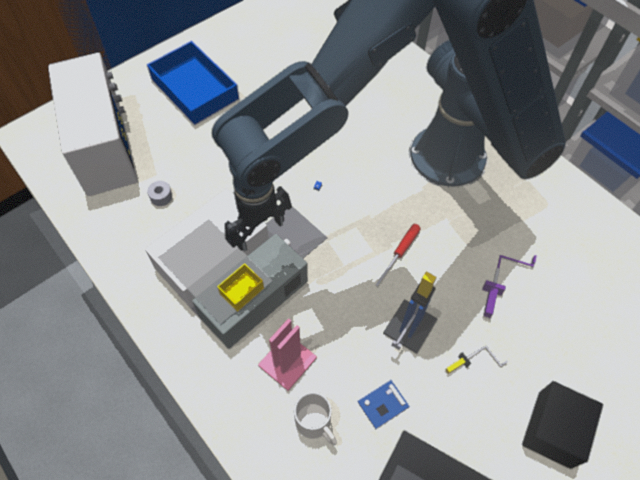

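View pics/side0.png

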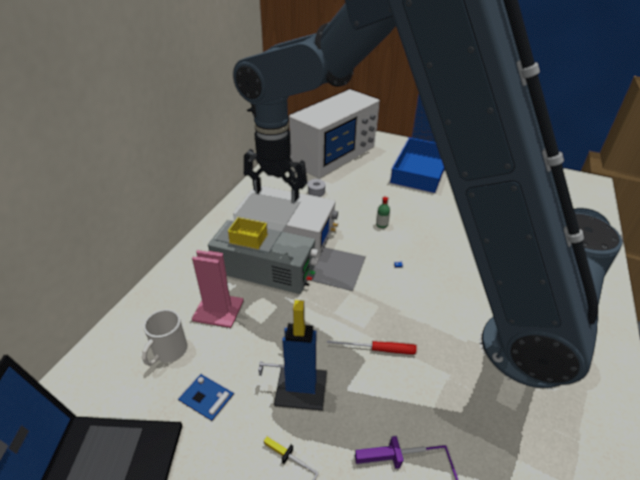

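The scene picture shows the following:
- **Hooks (yellow):** one hangs in the blue stand with its handle at (427,285). A smaller one lies on the bench at (470,360).
- **Hook (purple):** lies at (495,285), so it is excluded.
- **Stands:** the blue one is at (410,320). The pink one at (285,355) is a decoy.
- **Choice:** the hook meant is the larger yellow one, hanging in the blue stand. I'll confirm it with a crop.
- **Instruments:** they are at about (230,270), with the gap hidden by the gripper.

```bash
cat > h.py <<'E'
import cv2,numpy as np
from bench import arm,cams
F=np.diag([1.,-1,-1])
def cal(n):
    c=cams.calibration(n); T=np.array(c["camera_from_world"]); return np.array(c["intrinsics"]),np.array(c["dist"]),F@T[:3,:3],F@T[:3,3]
def ray(c,uv):
    K,d,R,t=c; p=cv2.undistortPoints(np.array([[uv]],float),K,d)[0,0]
    v=R.T@np.array([p[0],p[1],1]); return -R.T@t,v/np.linalg.norm(v)
def plane(c,uv,z):
    o,v=ray(c,uv); return o+v*(z-o[2])/v[2]
def two(c1,u1,c2,u2):
    o1,v1=ray(c1,u1);o2,v2=ray(c2,u2)
    s=np.linalg.lstsq(np.c_[v1,-v2],o2-o1,rcond=None)[0]
    a,b=o1+v1*s[0],o2+v2*s[1]; return (a+b)/2,np.linalg.norm(a-b)
def proj(c,P):
    K,d,R,t=c; return cv2.projectPoints(np.atleast_2d(P).astype(float),cv2.Rodrigues(R)[0],t,K,d)[0][:,0]
E
python3 - <<'E'
import cv2,numpy as np
from bench import cams
a=cv2.imread("pics/scene0.png")[265:375,370:470];b=cv2.imread("pics/side0.png")[298:408,245:345]
f=lambda m:cv2.resize(m,(400,440),interpolation=cv2.INTER_CUBIC)
cv2.imwrite("pics/stand.png",np.hstack([f(a),f(b)]))
cv2.imwrite("pics/wrist0.png",cams.capture("wrist")[:,:,::-1])
E
```

```text
(no output)
```

View pics/stand.png

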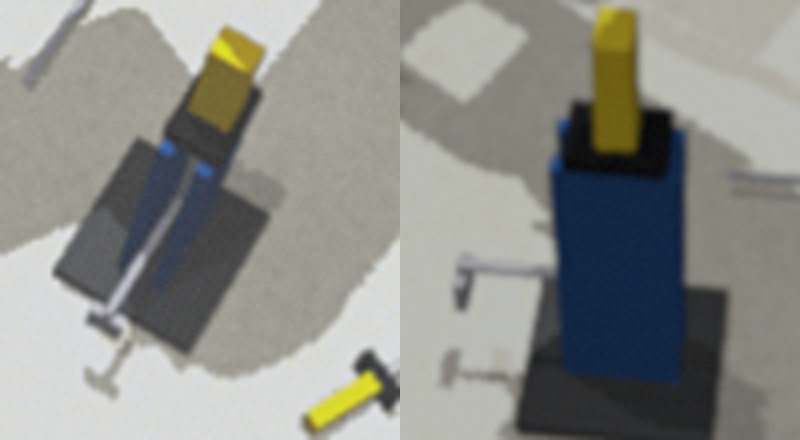

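View pics/wrist0.png

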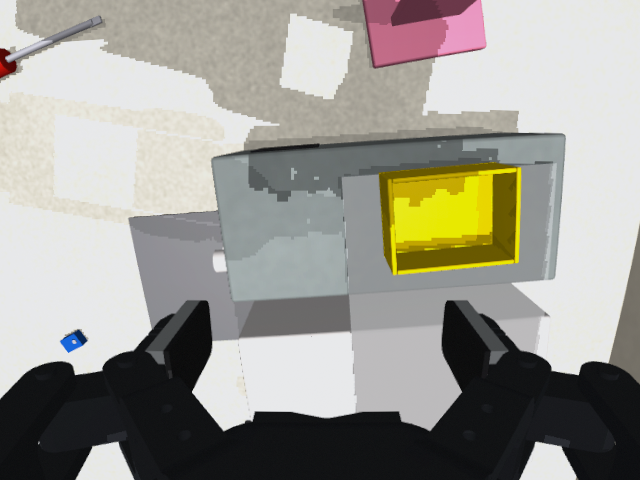

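The crop confirms the large yellow-handled hook hanging by its collar in the blue stand. Its foot points to lower left in the scene view, with the toe at about crop (103,320). The wrist view shows the pair: the PSU's gap-side edge runs from (232,300) to (553,278), the generator's from about (238,338), and the shelf edge is near u≈348.

Run:
```python
from h import *
S,D,W=cal("scene"),cal("side"),cal("wrist")
s=lambda u,v:(370+u/4-.4,265+v/4-.4); d=lambda u,v:(245+(u-400)/4-.4,298+v/4-.4)
np.set_printoptions(precision=4,suppress=True)
print("base"); B=[plane(S,s(*p),.012) for p in[(135,138),(268,213),(187,354),(53,272)]]
for b in B:print(b)
c=np.mean(B,0); x=(B[2]+B[3]-B[0]-B[1])/2; y=(B[1]+B[2]-B[0]-B[3])/2
print("c",c,"len",np.linalg.norm(x),np.linalg.norm(y),"yaw",np.arctan2(x[1],x[0]))
H=[plane(S,s(*p),.262) for p in[(225,27),(266,45),(250,73),(211,50)]];print("handletop",np.mean(H,0),*H)
print("two",two(S,s(238,49),D,d(614,15)))
print("toe",two(S,s(103,322),D,d(462,292)),two(S,s(105,318),D,d(462,262)))
print("cheek ends",plane(S,s(167,148),.18),plane(S,s(205,170),.18))
for n,p,z in[("psu front gap",(232,300),.1),("psu front far",(212,157),.1),("psu back far",(565,135),.1),("psu back gap",(553,278),.1),("gen front gap",(238,338),.1),("shelf",(343,177),.105),("shelf gap",(350,297),.105),("mat far front",(130,217),.002),("mat front near",(152,338),.002)]:
    print(n,plane(W,p,z))
```

```text
base
[0.4033 0.2361 0.012 ]
[0.3768 0.3198 0.012 ]
[0.4731 0.3504 0.012 ]
[0.4978 0.2664 0.012 ]
c [0.4377 0.2932 0.012 ] len 0.10013141418141337 0.087722195549261 yaw 0.30864802823729204
handletop [0.4356 0.2932 0.262 ] [0.4321 0.2808 0.262 ] [0.4237 0.3005 0.262 ] [0.4405 0.3061 0.262 ] [0.4462 0.2853 0.262 ]
two (array([0.4369, 0.2929, 0.267 ]), np.float64(0.0037199593519822837))
toe (array([0.5121, 0.3155, 0.0557]), np.float64(0.0024779922285836273)) (array([0.5141, 0.3146, 0.0747]), np.float64(0.004955396111643398))
cheek ends [0.4643 0.2903 0.18  ] [0.4579 0.3114 0.18  ]
psu front gap [ 0.5521 -0.054   0.1   ]
psu front far [0.5449 0.0524 0.1   ]
psu back far [0.7899 0.0691 0.1   ]
psu back gap [ 0.7967 -0.0368  0.1   ]
gen front gap [ 0.5546 -0.0863  0.1   ]
shelf [0.635  0.0389 0.105 ]
shelf gap [ 0.6412 -0.0491  0.105 ]
mat far front [ 0.4297 -0.0102  0.002 ]
mat front near [ 0.4353 -0.1434  0.002 ]
```

Stand at (0.437, 0.293), yaw ≈0.305, and the sizes check out (base 100 x 88 mm against 100 x 90, handle top ≈0.265). Pair origin ≈(0.553, -0.069), yaw ≈0.069. I'll move above the handle next.

```bash
cat >> h.py <<'E'
from scipy.spatial.transform import Rotation as Ro
np.set_printoptions(precision=4,suppress=True)
def state():
    s=arm.observe(); q=np.array(s["orientation"]); R=Ro.from_quat(q[[1,2,3,0]]).as_matrix(); return s,R
def goto(p,yaw):
    "row numbers to bring TCP to p, tool y at yaw to world x, pointing down"
    s,R=state(); y=np.array([np.cos(yaw),np.sin(yaw),0]); z=np.array([0,0,-1.]); T=np.c_[np.cross(y,z),y,z]
    a=R.T@(np.array(p)-s["eef_pos"])/.4; w=np.degrees(Ro.from_matrix(R.T@T).as_rotvec())/30
    print("t",round(s["clock"],2),"pos",s["eef_pos"],"yaw",np.arctan2(R[1,1],R[0,1]),"F",s["ft_force"],"w",s["gripper_width"],"g",s["grip_force"],"\nrow",a,w)
E
python3 -m creep '[0.366,-0.234,-0.225,0,0,0,-1, 0.366,-0.234,-0.225,0,0,0,-1, 0.366,-0.234,-0.225,0,0,0,-1, 0.366,-0.234,-0.225,0,0,0,-1, 0.366,-0.234,-0.225,0,0,0,-1]'
python3 -m creep '[0.366,-0.234,0,0,0,-0.583,-1, 0.366,-0.234,0,0,0,-0.583,-1, 0.366,-0.234,0,0,0,-0.583,-1, 0.366,-0.234,0,0,0,-0.583,-1, 0.366,-0.234,0,0,0,-0.583,-1]'
python3 - <<'E'
from h import *
goto([.437,.293,.221],.305)
for n in("scene","side","wrist"): cv2.imwrite(f"pics/{n}1.png",cams.capture(n)[:,:,::-1])
w=cv2.imread("pics/wrist1.png");a=cv2.imread("pics/scene1.png")[195:355,140:330]
np.save("pics/w1.npy",np.array(cal("wrist"),dtype=object),allow_pickle=True)
b=cv2.resize(a,None,fx=2.5,fy=2.5,interpolation=cv2.INTER_CUBIC)
o=np.zeros((480,795,3),np.uint8);o[:b.shape[0],:b.shape[1]]=b;o[:240,475:]=cv2.resize(w,(320,240));
c=cv2.resize(cv2.imread("pics/side1.png")[190:300,215:375],(320,220),interpolation=cv2.INTER_CUBIC);o[240:460,475:]=c
cv2.imwrite("pics/comb1.png",o)
E
```

```text
clock: 0.65
eef_pos: [0.5297, 0.1504, 0.3244]
orientation: [0.001, 0.705, 0.709, 0.002]
ft_force: [-0.8, -0.3, 0.1]
gripper_width: 0.0852
grip_force: 0.0
clock: 1.15
eef_pos: [0.4359, 0.2946, 0.3206]
orientation: [-0.001, 0.59, 0.808, -0.001]
ft_force: [1.2, 0.2, -0.3]
gripper_width: 0.0855
grip_force: 0.0
t 1.15 pos [0.4359 0.2946 0.3206] yaw 0.30948970228827716 F [ 1.1796  0.2383 -0.3151] w 0.08548579077369102 g 0.0 
row [-0.0046  0.0018  0.249 ] [-0.0031 -0.0006  0.0086]
```

View pics/comb1.png

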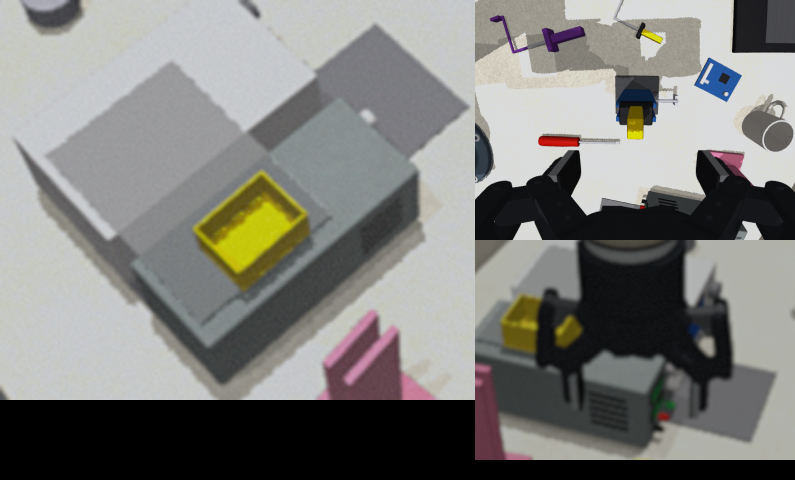

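The gap is still hidden in these views, since the block lies below the PSU edge in the scene camera. The wrist view shows the handle at (632,120) in the composite. I'll check the handle in the full wrist picture before descending.

Run:
```python
from h import *
W=cal("wrist"); im=cv2.imread("pics/wrist1.png"); hsv=cv2.cvtColor(im,cv2.COLOR_BGR2HSV)
m=cv2.inRange(hsv,(20,120,80),(35,255,255)); n,l,st,ce=cv2.connectedComponentsWithStats(m)
for i in range(1,n):
    if st[i,4]>80: print(st[i],ce[i])
c,s=np.cos(.305),np.sin(.305)
for z in(.192,.262):
    P=[[.437+c*a-s*b,.293+s*a+c*b,z] for a,b in((-.009,-.012),(.009,-.012),(.009,.012),(-.009,.012))]; print(z,proj(W,P))
i=[i for i in range(1,n) if st[i,4]>80 and st[i,1]>180 and st[i,1]<300]
for k in i:
    x,y,w,h,_=st[k]; print([plane(W,p,.262) for p in((x,y+h),(x+w,y+h))])
print("cam",-W[2].T@W[3], proj(W,arm.observe()["eef_pos"]))
```

```text
[332  58  43  29 555] [353.1369  71.9874]
[ 304  213   33   66 2016] [320.3413 246.3219]
0.192 [[312.6526 245.4002]
 [337.6823 245.3931]
 [337.9275 212.611 ]
 [312.3283 212.6196]]
0.262 [[308.3307 281.0708]
 [341.1991 281.064 ]
 [341.6515 238.7773]
 [307.7445 238.7873]]
[array([0.4294, 0.2793, 0.262 ]), array([0.4466, 0.2847, 0.262 ])]
cam [0.4179 0.3569 0.4629] [[326.9717 310.5345]]
```

```bash
python3 -m creep '[-0.004,-0.002,0.07,0,0,0,-1, -0.004,-0.002,0.14,0,0,0,-1, -0.004,-0.002,0.2,0,0,0,-1, -0.004,-0.002,0.25,0,0,0,-1, -0.004,-0.002,0.25,0,0,0,-1]'
python3 -m creep '[0,0,0,0,0,0,0.3, 0,0,0,0,0,0,1, 0,0,0,0,0,0,1, 0,0,0,0,0,0,1, 0,0,0,0,0,0,1]' 60
python3 -m creep '[0,0,0,0,0,0,1, 0,0,0,0,0,0,1, 0,0,0,0,0,0,1, 0,0,0,0,0,0,1, 0,0,0,0,0,0,1]' 60
```

```text
clock: 1.8
eef_pos: [0.4368, 0.2887, 0.2185]
orientation: [-0.002, 0.592, 0.806, -0.003]
ft_force: [-0.2, -0.1, -0.3]
gripper_width: 0.0854
grip_force: 0.0
clock: 2.3
eef_pos: [0.4376, 0.2911, 0.2219]
orientation: [0.0, 0.591, 0.806, 0.0]
ft_force: [-1.2, -1.7, 1.2]
gripper_width: 0.0176
grip_force: 61.6
clock: 2.8
eef_pos: [0.4376, 0.2912, 0.2219]
orientation: [0.0, 0.591, 0.806, 0.0]
ft_force: [-1.2, -0.2, 5.5]
gripper_width: 0.0172
grip_force: 62.0
```

```bash
python3 -m creep '[0,0,-0.015,0,0,0,1, 0,0,-0.03,0,0,0,1, 0,0,-0.03,0,0,0,1, 0,0.06,-0.03,0,0,0,1, 0,0.12,-0.03,0,0,0,1]'
python3 -m creep '[0,0.03,0,0,0,0,1, 0,0.06,0,0,0,0,1, 0,0.06,-0.1,0,0,0,1, 0,0.06,-0.2,0,0,0,1, 0,0.06,-0.2,0,0,0,1]'
python3 - <<'E'
from h import *
goto([.50,-.115,.33],.069)
print("cam offset in tool frame",state()[1].T@(-cal("wrist")[2].T@cal("wrist")[3]-state()[0]["eef_pos"]))
W=cal("wrist"); cv2.imwrite("pics/wrist2.png",cams.capture("wrist")[:,:,::-1])
cv2.imwrite("pics/side2.png",cams.capture("side")[:,:,::-1]);cv2.imwrite("pics/scene2.png",cams.capture("scene")[:,:,::-1])
E
```

```text
clock: 3.3
eef_pos: [0.4832, 0.3056, 0.2333]
orientation: [-0.0, 0.591, 0.806, -0.0]
ft_force: [0.8, -0.2, -0.5]
gripper_width: 0.0174
grip_force: 61.4
clock: 3.8
eef_pos: [0.5092, 0.314, 0.3192]
orientation: [0.003, 0.591, 0.806, 0.005]
ft_force: [0.3, 1.3, -1.2]
gripper_width: 0.0169
grip_force: 61.3
t 3.8 pos [0.5092 0.314  0.3192] yaw 0.3055019759159924 F [ 0.2914  1.3352 -1.2478] w 0.01689421666747099 g 61.29371881484985 
row [-1.016  -0.3441 -0.0318] [ 0.0222 -0.0042  0.4517]
cam offset in tool frame [ 0.068  -0.0003 -0.1421]
```

```bash
python3 -m creep '[-0.05,-0.08,-0.107,0,0,0,1, -0.15,-0.1,-0.107,0,0,0,1, -0.27,-0.12,-0.107,0,0,0,1, -0.39,-0.14,-0.107,0,0,0,1, -0.51,-0.157,-0.107,0,0,0,1]'
python3 -m creep '[-0.12,-0.035,0,0,0,0.1,1, -0.24,-0.07,0,0,0,0.2,1, -0.36,-0.1,0,0,0,0.3,1, -0.48,-0.13,0,0,0,0.4,1, -0.573,-0.156,0,0,0,0.452,1]'
python3 -m creep '[0,0,0,0,0,0,1, 0,0,0,0,0,0,1, 0,0,0,0,0,0,1, 0,0,0,0,0,0,1, 0,0,0,0,0,0,1]'
python3 - <<'E'
from h import *
goto([.45,-.07,.24],.069)
W=cal("wrist"); cv2.imwrite("pics/wrist3.png",cams.capture("wrist")[:,:,::-1]); np.savez("pics/w3.npz",*W)
E
```

```text
clock: 4.45
eef_pos: [0.506, 0.0977, 0.3542]
orientation: [-0.002, 0.591, 0.807, -0.001]
ft_force: [0.2, 0.7, -0.8]
gripper_width: 0.0174
grip_force: 61.3
clock: 4.95
eef_pos: [0.5157, -0.1404, 0.3539]
orientation: [-0.002, 0.684, 0.73, -0.001]
ft_force: [0.4, -0.1, -0.7]
gripper_width: 0.0172
grip_force: 61.3
clock: 5.45
eef_pos: [0.5168, -0.1367, 0.356]
orientation: [-0.0, 0.682, 0.732, -0.0]
ft_force: [0.3, -0.3, -1.4]
gripper_width: 0.0172
grip_force: 61.3
t 5.45 pos [ 0.5168 -0.1367  0.356 ] yaw 0.07067156983236993 F [ 0.2831 -0.3361 -1.3905] w 0.017187377521282538 g 61.3251006603241 
row [ 0.1781 -0.1548  0.2902] [-0.0007 -0.0007  0.0032]
```

View pics/wrist3.png

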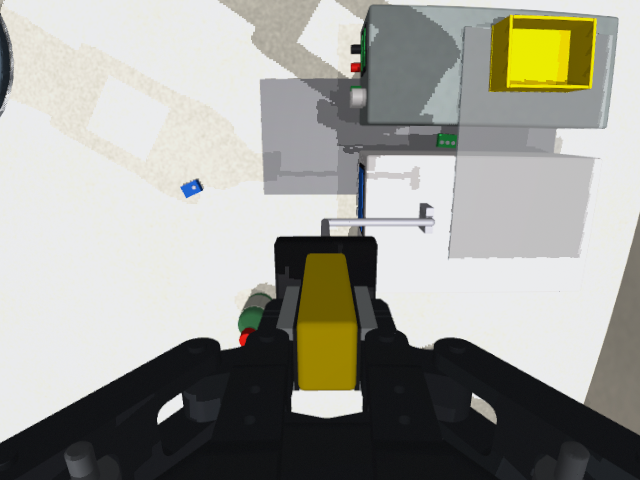

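The wrist view shows the green block at (446,140) in the gap. The PSU gap edge is at v≈126, the generator edge at v≈155, and the shelf edge at u≈458. The hook foot runs from (325,220) to the toe at (427,218).

```bash
python3 - <<'E'
from h import *
d=np.load("pics/w3.npz"); W=[d[k] for k in d.files]; im=cv2.imread("pics/wrist3.png"); hsv=cv2.cvtColor(im,cv2.COLOR_BGR2HSV)
m=cv2.inRange(hsv,(45,110,40),(85,255,255))[120:160,400:500]
c=max(cv2.findContours(m,cv2.RETR_EXTERNAL,cv2.CHAIN_APPROX_NONE)[0],key=cv2.contourArea); r=cv2.minAreaRect(c);print(r,cv2.boundingRect(c))
bx=cv2.boxPoints(r)+[400,120]; P=np.array([plane(W,p,.012) for p in bx]); print("block",P.mean(0),P)
# edges by vertical gradient, sub-column
g=cv2.cvtColor(im,cv2.COLOR_BGR2GRAY).astype(float)
def edge(us,v0,v1,sgn):
    pts=[]
    for u in us:
        dv=sgn*np.diff(cv2.GaussianBlur(g[v0:v1,u-1:u+2].mean(1)[:,None],(1,3),0)[:,0]); k=dv.argmax(); pts.append((u,v0+k+.5))
    return np.array(pts)
psu=edge(range(375,440,4),118,135,-1); gen=edge(range(385,440,4),145,162,1)
for n,e in(("psu",psu),("gen",gen)):
    Q=np.array([plane(W,p,.1) for p in e]); f=np.polyfit(Q[:,0],Q[:,1],1); res=Q[:,1]-np.polyval(f,Q[:,0]); print(n,"slope",f[0],"y at .6",np.polyval(f,.6),"rms",res.std(),e[[0,-1]])
# panels corners
for n,p,z in(("psu ff",(369,6),.1),("psu fg",(362,126),.1),("psu bg",(607,128),.1),("gen fg",(360,156),.1),("mat",(262,80),.002),("mat2",(265,194),.002),("shelf",(461,60),.105),("shelfr",(450,240),.105)): print(n,plane(W,p,z))
# toe: intersect ray with hook mid plane
s,R=state(); o0=s["eef_pos"]; n=R[:,0]
for p in((435,222),(430,215),(427,233),(420,204),(421,230)):
    o,v=ray(W,p); q=o+v*(n@(o0-o))/(n@v); print("toe",p,q,(q-o0)@R[:,1])
E
python3 - <<'E'
import cv2
im=cv2.imread("pics/wrist3.png")[100:250,310:510]; cv2.imwrite("pics/c3.png",cv2.resize(im,(800,600),interpolation=cv2.INTER_CUBIC))
E
```

```text
((46.0, 20.5), (13.0, 20.0), 90.0) (36, 14, 21, 14)
block [ 0.6572 -0.0666  0.012 ] [[ 0.6438 -0.0599  0.012 ]
 [ 0.6684 -0.0578  0.012 ]
 [ 0.6706 -0.0732  0.012 ]
 [ 0.6459 -0.0753  0.012 ]]
psu slope 0.06976677447301859 y at .6 -0.05236385875930376 rms 0.00028233332022300887 [[375.  122.5]
 [439.  123.5]]
gen slope 0.07874601138023034 y at .6 -0.08327753650403369 rms 1.119166598955675e-05 [[385.  154.5]
 [437.  154.5]]
psu ff [0.5428 0.0501 0.1   ]
psu fg [ 0.5459 -0.0597  0.1   ]
psu bg [ 0.7986 -0.0384  0.1   ]
gen fg [ 0.5465 -0.0889  0.1   ]
mat [ 0.4301 -0.0121  0.002 ]
mat2 [ 0.4387 -0.1497  0.002 ]
shelf [0.6338 0.0088 0.105 ]
shelfr [ 0.6483 -0.1674  0.105 ]
toe (435, 222) [ 0.6024 -0.1309  0.1958] 0.08570797905469911
toe (430, 215) [ 0.6054 -0.1306  0.1684] 0.08870736652442548
toe (427, 233) [ 0.5872 -0.1319  0.2312] 0.07048416263877287
toe (420, 204) [ 0.6091 -0.1304  0.1146] 0.09246748212826024
toe (421, 230) [ 0.585  -0.1321  0.2224] 0.06826106585332067
```

View pics/c3.png

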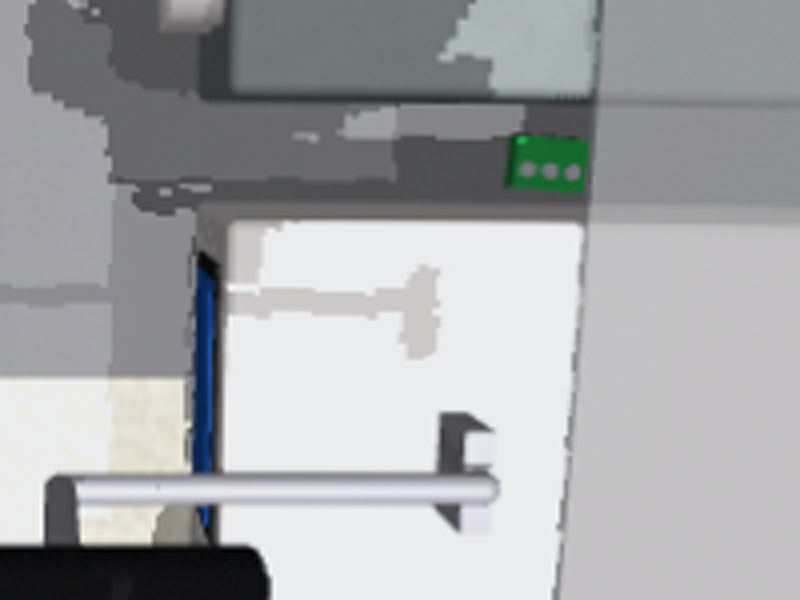

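The crop shows the whole block top with three holes, centre crop (549,162) or full (447.3,140.5), just in front of the shelf edge as seen. The toe's lower edge runs from crop (440,413) to (440,511). I'll work out the toe depth and the pair frame next.

Run:
```python
from h import *
d=np.load("pics/w3.npz"); W=[d[k] for k in d.files]
C=lambda u,v:(310+u/4-.4,100+v/4-.4)
s,R=state(); o0=s["eef_pos"]; hz=o0[2]-.042
def ip(p,a,off):
    o,v=ray(W,p); n=R[:,a]; q=o+v*((n@o0+off)-n@o)/(n@v); return R.T@(q-o0),hz-q[2]
print("yplane bottom",ip(C(440,462),0,0)); print("xplane bottom",ip(C(440,462),1,.077)); print("foot end xplane",ip(C(497,488),1,.083))
a,b=[np.array(ip(C(440,v),1,.077)[0]) for v in(413,511)];print("toe width",a-b)
for n,p,z in(("blk",C(549,162),.012),("gen top front",C(229,300),.1),("psu top front",C(230,50),.1)):print(n,plane(W,p,z))
# feature line from side pic: pair gap
t=.0705;e=np.array([np.cos(t),np.sin(t)]);l=np.array([-e[1],e[0]]);O=np.array([.552,-.0709])
q=plane(W,C(549,162),.012)[:2]-O;print("block in pair",q@e,q@l)
for z in(.20,):
    p=O+e*-.11; goto([*p,.26],t); print("pre",p)
```

```text
yplane bottom (array([0.    , 0.0795, 0.1872]), np.float64(0.14517609556440275))
xplane bottom (array([0.0022, 0.077 , 0.1768]), np.float64(0.13478297700829878))
foot end xplane (array([0.0017, 0.083 , 0.1541]), np.float64(0.11210788793086085))
toe width [0.0197 0.     0.0052]
blk [ 0.6581 -0.066   0.012 ]
gen top front [ 0.5551 -0.1068  0.1   ]
psu top front [ 0.5497 -0.0462  0.1   ]
block in pair 0.10621622015962251 -0.0025729918056183985
t 5.5 pos [ 0.5169 -0.1369  0.3562] yaw 0.07048114071009196 F [ 0.6468 -0.0915 -0.7183] w 0.017037106801524086 g 61.32510423660278 
row [ 0.1584 -0.1759  0.2404] [-0.0001 -0.0002 -0.    ]
pre [ 0.4423 -0.0786]
```

```bash
python3 -m creep '[0.05,-0.06,0,0,0,0,1, 0.1,-0.13,0,0,0,0,1, 0.153,-0.176,0,0,0,0,1, 0.153,-0.176,0.06,0,0,0,1, 0.153,-0.176,0.12,0,0,0,1]'
python3 -m creep '[0,0,0.06,0,0,0,1, 0,0,0.12,0,0,0,1, 0,0,0.12,0,0,0,1, 0,0,0.12,0,0,0,1, 0,0,0.12,0,0,0,1]'
python3 - <<'E'
from h import *
t=.0705;e=np.array([np.cos(t),np.sin(t)]);O=np.array([.552,-.0709]);p=O+e*-.11; goto([*p,.2],t)
W=cal("wrist"); w=cams.capture("wrist")[:,:,::-1]; cv2.imwrite("pics/wrist4.png",w); np.savez("pics/w4.npz",*W)
sd=cams.capture("side")[:,:,::-1]; cv2.imwrite("pics/side4.png",sd); sc=cams.capture("scene")[:,:,::-1]; cv2.imwrite("pics/scene4.png",sc)
f=lambda m,w,h:cv2.resize(m,(w,h),interpolation=cv2.INTER_CUBIC)
o=np.hstack([f(np.ascontiguousarray(w[40:340,200:500]),400,400),f(np.ascontiguousarray(sd[200:300,280:380]),400,400)]); cv2.imwrite("pics/c4.png",o)
E
```

```text
clock: 6.0
eef_pos: [0.4426, -0.0809, 0.3089]
orientation: [0.002, 0.682, 0.732, 0.001]
ft_force: [-0.8, -0.3, -1.3]
gripper_width: 0.0176
grip_force: 61.4
clock: 6.5
eef_pos: [0.4436, -0.0821, 0.2615]
orientation: [0.001, 0.682, 0.731, 0.0]
ft_force: [-0.5, -0.0, -0.2]
gripper_width: 0.0173
grip_force: 61.4
t 6.5 pos [ 0.4436 -0.0821  0.2615] yaw 0.06908459566785784 F [-0.4871 -0.0017 -0.244 ] w 0.01728034716260577 g 61.42729997634888 
row [ 0.0091 -0.0031  0.1536] [ 0.0051  0.0028 -0.0027]
```

View pics/c4.png

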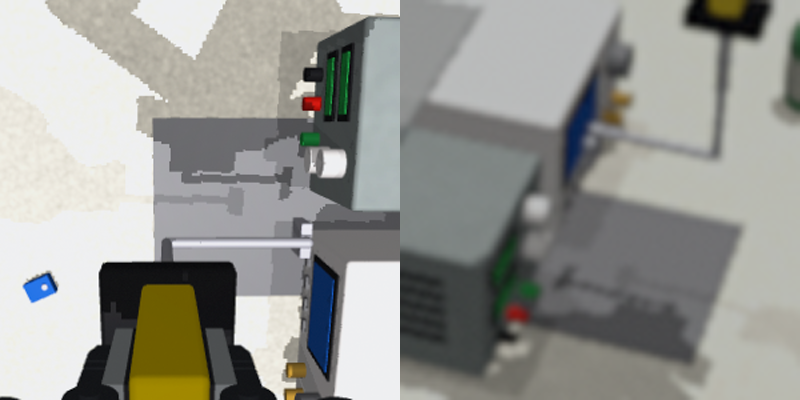

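The left tile shows the hook in front of the gap mouth, clear of the knobs. The side tile shows the rod's bend at crop (717,156), and that gives the depth.

```bash
python3 - <<'E'
from h import *
D=cal("side"); s,R=state(); o0=s["eef_pos"]
for v in(148,158):
    o,d=ray(D,(280+(717-400)/4-.4,200+v/4-.4)); u=R[:,2]
    k=np.linalg.lstsq(np.c_[d,-u],o0-o,rcond=None)[0]; q=o0+u*k[1]; print(v,"z",q[2],"miss",np.linalg.norm(o+d*k[0]-q),"below origin",o0[2]-.042-q[2])
# wrist: toe vs gap in the same picture
d=np.load("pics/w4.npz"); W=[d[k] for k in d.files]
C=lambda u,v:(200+u*.75,40+v*.75)
for n,p,z in(("psu fg",(362,210),.1),("gen fg",(343,250),.1),("mat a",(153,118),.002),("mat b",(153,296),.002)):print(n,plane(W,C(*p),z))
E
cat > /dev/null; python3 -m creep '[0,0,0.03,0,0,0,1, 0,0,0.06,0,0,0,1, 0,0,0.09,0,0,0,1, 0,0,0.12,0,0,0,1, 0,0,0.12,0,0,0,1]'
```

```text
148 z 0.12236193658968486 miss 1.036198186809336e-05 below origin 0.09691064156131671
158 z 0.114304474447679 miss 0.0005561073132420991 below origin 0.10496810370332257
psu fg [ 0.5566 -0.0552  0.1   ]
gen fg [ 0.5489 -0.0802  0.1   ]
mat a [ 0.4273 -0.0112  0.002 ]
mat b [ 0.4359 -0.1501  0.002 ]
clock: 7.15
eef_pos: [0.4419, -0.0816, 0.2115]
orientation: [-0.001, 0.682, 0.731, -0.0]
ft_force: [0.6, 0.1, -1.0]
gripper_width: 0.0173
grip_force: 61.2
```

```bash
python3 -m creep '[0,0,0.02,0,0,0,1, 0,0,0.04,0,0,0,1, 0,0,0.06,0,0,0,1, 0,0,0.07,0,0,0,1, 0,0,0.07,0,0,0,1]'
python3 -m creep '[0,0,0,0,0,0,1, 0,0,0,0,0,0,1, 0,0,0.0025,0,0,0,1, 0,0,0.005,0,0,0,1, 0,0,0.005,0,0,0,1]'
```

```text
clock: 7.65
eef_pos: [0.4421, -0.0817, 0.1834]
orientation: [-0.001, 0.682, 0.731, -0.0]
ft_force: [-0.8, -0.6, -0.8]
gripper_width: 0.0172
grip_force: 61.4
clock: 8.15
eef_pos: [0.4425, -0.0818, 0.1821]
orientation: [-0.0, 0.682, 0.731, -0.0]
ft_force: [-0.4, 0.5, -1.4]
gripper_width: 0.0172
grip_force: 61.4
```

```bash
python3 -m creep '[0,0,0.0025,0,0,0,1, 0,0,0.0025,0,0,0,1, 0,0,0.005,0,0,0,1, 0,0,0.005,0,0,0,1, 0,0,0.005,0,0,0,1]'
```

```text
clock: 8.65
eef_pos: [0.4425, -0.0819, 0.1801]
orientation: [-0.0, 0.682, 0.731, 0.0]
ft_force: [-0.5, 0.2, -0.6]
gripper_width: 0.0173
grip_force: 61.4
```

```bash
python3 -m creep '[0,0,0.0025,0,0,0,1, 0,0,0.0025,0,0,0,1, 0,0,0.005,0,0,0,1, 0,0,0.005,0,0,0,1, 0,0,0.005,0,0,0,1]'
```

```text
clock: 9.15
eef_pos: [0.4425, -0.0819, 0.1781]
orientation: [-0.0, 0.682, 0.731, -0.0]
ft_force: [-0.6, -0.4, 0.1]
gripper_width: 0.0172
grip_force: 61.4
```

```bash
python3 -m creep '[0,0,0.0025,0,0,0,1, 0,0,0.0025,0,0,0,1, 0,0,0.005,0,0,0,1, 0,0,0.005,0,0,0,1, 0,0,0.005,0,0,0,1]'
```

```text
clock: 9.65
eef_pos: [0.4425, -0.0818, 0.1761]
orientation: [-0.0, 0.682, 0.731, -0.0]
ft_force: [0.3, -1.0, -1.0]
gripper_width: 0.0174
grip_force: 61.4
```

```bash
python3 -m creep '[0,0,0.0025,0,0,0,1, 0,0,0.0025,0,0,0,1, 0,0,0.005,0,0,0,1, 0,0,0.005,0,0,0,1, 0,0,0.005,0,0,0,1]'
```

```text
clock: 10.15
eef_pos: [0.4425, -0.0818, 0.1741]
orientation: [-0.0, 0.682, 0.731, -0.0]
ft_force: [-1.2, 0.1, -1.3]
gripper_width: 0.0178
grip_force: 61.4
```

```bash
python3 -m creep '[0,0,0.0025,0,0,0,1, 0,0,0.0025,0,0,0,1, 0,0,0.005,0,0,0,1, 0,0,0.005,0,0,0,1, 0,0,0.005,0,0,0,1]'
```

```text
clock: 10.65
eef_pos: [0.4426, -0.0819, 0.1723]
orientation: [0.0, 0.682, 0.731, -0.0]
ft_force: [-0.8, -0.0, 1.0]
gripper_width: 0.0176
grip_force: 61.9
```

Contact on the mat came at TCP z≈0.173, so the depth is ≈129 mm, which agrees with the 128 mm seen. I'll raise it and work out the insertion rows.

```bash
python3 -m creep '[0,0,-0.03,0,0,0,1, 0,0,-0.06,0,0,0,1, 0,0,-0.073,0,0,0,1, 0,0,-0.073,0,0,0,1, 0,0,-0.073,0,0,0,1]'
python3 - <<'E'
from h import *
t=.0705;e=np.array([np.cos(t),np.sin(t)]);O=np.array([.552,-.0727])
for x in(-.05,.054): goto([*(O+e*x),.201],t)
E
```

```text
clock: 11.15
eef_pos: [0.4423, -0.0817, 0.201]
orientation: [-0.0, 0.682, 0.731, -0.0]
ft_force: [-0.3, -0.2, -0.6]
gripper_width: 0.0171
grip_force: 61.5
t 11.15 pos [ 0.4423 -0.0817  0.201 ] yaw 0.0685573281473565 F [-0.3115 -0.2195 -0.6468] w 0.017117866262706147 g 61.46328091621399 
row [0.0035 0.1502 0.    ] [-0.0008 -0.0004 -0.0037]
t 11.15 pos [ 0.4423 -0.0817  0.201 ] yaw 0.0685573281473565 F [-0.3115 -0.2195 -0.6468] w 0.017117866262706147 g 61.46328091621399 
row [ 0.004   0.4102 -0.0001] [-0.0008 -0.0004 -0.0037]
```

```bash
python3 -m creep '[0.0035,0.03,0,0,0,-0.004,1, 0.0035,0.065,0,0,0,-0.004,1, 0.0035,0.1,0,0,0,-0.004,1, 0.0035,0.14,0,0,0,-0.004,1, 0.0035,0.15,0,0,0,-0.004,1]'
python3 - <<'E'
from h import *
w=cams.capture("wrist")[:,:,::-1]; W=cal("wrist"); np.savez("pics/w5.npz",*W); cv2.imwrite("pics/wrist5.png",w)
cv2.imwrite("pics/c5.png",cv2.resize(np.ascontiguousarray(w[130:280,320:520]),(800,600),interpolation=cv2.INTER_CUBIC))
t=.0705;e=np.array([np.cos(t),np.sin(t)]);O=np.array([.552,-.0727]);goto([*(O+e*.054),.201],t)
E
```

```text
clock: 11.65
eef_pos: [0.5047, -0.0765, 0.2009]
orientation: [0.001, 0.681, 0.732, 0.0]
ft_force: [0.1, -0.5, -1.6]
gripper_width: 0.0173
grip_force: 61.3
t 11.7 pos [ 0.5042 -0.0764  0.2008] yaw 0.07139474357606235 F [ 1.038  -0.0798 -0.9889] w 0.017522111646650806 g 61.2488579750061 
row [ 0.0005  0.2549 -0.0002] [0.0019 0.0005 0.0017]
```

View pics/c5.png

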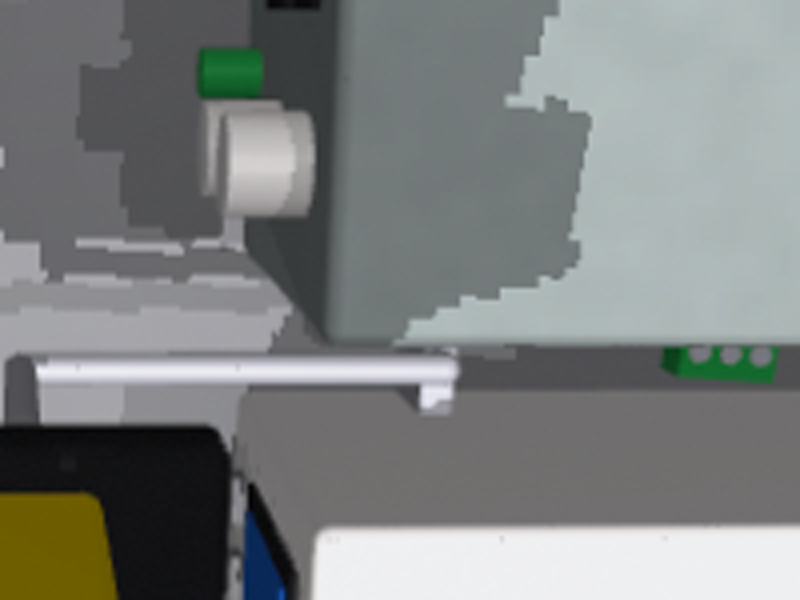

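The toe is just inside the gap at crop (437,412) and the generator wall foot is at crop y≈390. I'll check the toe's clearance to that wall in this same picture.

Run:
```python
from h import *
d=np.load("pics/w5.npz"); W=[d[k] for k in d.files]; C=lambda u,v:(320+u/4-.4,130+v/4-.4)
t=.0705;e=np.array([np.cos(t),np.sin(t)]);l=np.array([-e[1],e[0]]);O=np.array([.552,-.0709])
def pr(n,p,z):
    q=plane(W,C(*p),z)[:2]-O; print(n,q@e,q@l)
for n,p,z in(("wall foot",(500,390),.002),("wall foot far",(780,391),.002),("gen top",(500,526),.1),("gen top far",(780,526),.1),("psu top",(380,343),.1),("psu top far",(780,346),.1),("toe low right",(425,412),.030),("toe low right2",(450,412),.030),("foot end",(457,372),.056),("foot start",(40,372),.056),("blk",(732,354),.012)): pr(n,p,z)
q=arm.observe()["eef_pos"][:2]-O;print("tcp",q@e,q@l)
```

```text
wall foot 0.058105692501051735 -0.015715434288975403
wall foot far 0.12330873278217729 -0.01576164921257203
gen top 0.02928249805086893 -0.015223002965155621
gen top far 0.07690332753236438 -0.015382513833921948
psu top 0.007500905023202797 0.0153699162561614
psu top far 0.07291680834443637 0.015173156387033841
toe low right 0.033959986096741536 -0.013725611745913581
toe low right2 0.039197363717870415 -0.013718106976481398
foot end 0.03267533603569851 0.0006850419120540695
foot start -0.046001058538860974 0.0005532386490793166
blk 0.10624295009166976 -0.005059173806206614
tcp -0.048097095489710646 -0.0020713553199012474
```

Gap walls come out at -15.5 and +15.3 mm, and the foot at +0.6 mm, so it's well centred (the corner I read is the toe plate's upper edge). The block is at x=106 mm. I'll insert over it.

```bash
python3 -m creep '[0,0.03,0,0,0,0,1, 0,0.06,0,0,0,0,1, 0,0.09,0,0,0,0,1, 0,0.12,0,0,0,0,1, 0,0.13,0,0,0,0,1]'
python3 -m creep '[0,0.03,0,0,0,0,1, 0,0.06,0,0,0,0,1, 0,0.09,0,0,0,0,1, 0,0.115,0,0,0,0,1, 0,0.125,0,0,0,0,1]'
python3 -m creep '[0,0,0.015,0,0,0,1, 0,0,0.03,0,0,0,1, 0,0,0.03,0,0,0,1, 0,0,0.03,0,0,0,1, 0,0,0.03,0,0,0,1]'
python3 - <<'E'
from h import *
q=arm.observe()["eef_pos"]; t=.0705;e=np.array([np.cos(t),np.sin(t)]);l=np.array([-e[1],e[0]]);O=np.array([.552,-.0709]);print((q[:2]-O)@e,(q[:2]-O)@l,q)
W=cal("wrist");w=cams.capture("wrist")[:,:,::-1];cv2.imwrite("pics/wrist6.png",w)
h=cv2.cvtColor(np.ascontiguousarray(w),cv2.COLOR_BGR2HSV);m=cv2.inRange(h,(45,110,40),(85,255,255))
n,L,st,ce=cv2.connectedComponentsWithStats(m)
for i in range(1,n):
    if st[i,4]>40: p=plane(W,ce[i],.012)[:2]-O; print(st[i],ce[i],p@e,p@l)
E
```

```text
clock: 12.2
eef_pos: [0.5561, -0.0728, 0.2014]
orientation: [0.001, 0.682, 0.732, 0.0]
ft_force: [0.2, -0.7, -0.8]
gripper_width: 0.0171
grip_force: 61.4
clock: 12.7
eef_pos: [0.6054, -0.0692, 0.2013]
orientation: [0.0, 0.682, 0.732, 0.0]
ft_force: [0.4, 0.5, -1.6]
gripper_width: 0.0171
grip_force: 61.5
clock: 13.2
eef_pos: [0.6039, -0.0692, 0.1894]
orientation: [0.0, 0.682, 0.732, -0.0]
ft_force: [-0.4, 0.6, -1.0]
gripper_width: 0.0174
grip_force: 61.4
0.05185491172543333 -0.001995556575322289 [ 0.6039 -0.0692  0.1894]
```

```bash
python3 -m creep '[0,0,0.005,0,0,0,1, 0,0,0.01,0,0,0,1, 0,0,0.015,0,0,0,1, 0,0,0.015,0,0,0,1, 0,0,0.015,0,0,0,1]'
```

```text
clock: 13.75
eef_pos: [0.604, -0.0691, 0.1832]
orientation: [-0.0, 0.682, 0.732, -0.0]
ft_force: [-0.5, -0.0, -1.4]
gripper_width: 0.0174
grip_force: 61.4
```

```bash
python3 -m creep '[0,0,0.005,0,0,0,1, 0,0,0.01,0,0,0,1, 0,0,0.015,0,0,0,1, 0,0,0.015,0,0,0,1, 0,0,0.015,0,0,0,1]'
```

```text
clock: 14.25
eef_pos: [0.604, -0.0691, 0.1772]
orientation: [-0.0, 0.682, 0.732, -0.0]
ft_force: [0.2, -0.1, -1.3]
gripper_width: 0.0171
grip_force: 61.4
```

```bash
python3 -m creep '[0,0,0.0025,0,0,0,1, 0,0,0.005,0,0,0,1, 0,0,0.0075,0,0,0,1, 0,0,0.0075,0,0,0,1, 0,0,0.0075,0,0,0,1]'
```

```text
clock: 14.75
eef_pos: [0.604, -0.0691, 0.1743]
orientation: [-0.0, 0.682, 0.732, -0.0]
ft_force: [-1.0, -0.8, -1.7]
gripper_width: 0.0172
grip_force: 61.4
```

No contact at 0.177, so it has passed below the block's top and the toe is behind the block. I'll set it lightly on the mat.

```bash
python3 -m creep '[0,0,0.0025,0,0,0,1, 0,0,0.005,0,0,0,1, 0,0,0.005,0,0,0,1, 0,0,0.005,0,0,0,1, 0,0,0.005,0,0,0,1]'
```

```text
clock: 15.25
eef_pos: [0.6041, -0.0692, 0.1725]
orientation: [0.0, 0.682, 0.732, 0.0]
ft_force: [-0.7, -0.7, 0.9]
gripper_width: 0.0174
grip_force: 61.7
```

```bash
python3 -m creep '[0,0,0.001,0,0,0,1, 0,0,0.0025,0,0,0,1, 0,0,0.0025,0,0,0,1, 0,0,0.0025,0,0,0,1, 0,0,0.0025,0,0,0,1]'
```

```text
clock: 15.75
eef_pos: [0.6041, -0.0692, 0.1715]
orientation: [0.0, 0.682, 0.732, 0.0]
ft_force: [-2.3, -0.5, 3.5]
gripper_width: 0.0176
grip_force: 62.1
```

Firm but light contact of about 4–5 N, so step 1 is met. I'll ease the toe up to just clear of the mat, then draw the block out.

```bash
python3 -m creep '[0,0,-0.004,0,0,0,1, 0,0,-0.007,0,0,0,1, 0,-0.01,-0.007,0,0,0,1, 0,-0.02,-0.007,0,0,0,1, 0,-0.035,-0.007,0,0,0,1]'
python3 -m creep '[0,-0.02,0,0,0,0,1, 0,-0.04,0,0,0,0,1, 0,-0.065,0,0,0,0,1, 0,-0.09,0,0,0,0,1, 0,-0.11,0,0,0,0,1]'
python3 -m creep '[0,-0.025,0,0,0,0,1, 0,-0.05,0,0,0,0,1, 0,-0.075,0,0,0,0,1, 0,-0.1,0,0,0,0,1, 0,-0.11,0,0,0,0,1]'
python3 - <<'E'
from h import *
q=arm.observe()["eef_pos"]; t=.0705;e=np.array([np.cos(t),np.sin(t)]);l=np.array([-e[1],e[0]]);O=np.array([.552,-.0709]);print((q[:2]-O)@e,(q[:2]-O)@l,q)
for c in("wrist","scene"):
    W=cal(c);w=cams.capture(c)[:,:,::-1];cv2.imwrite(f"pics/{c}7.png",w)
    h=cv2.cvtColor(np.ascontiguousarray(w),cv2.COLOR_BGR2HSV);m=cv2.inRange(h,(45,110,40),(85,255,255))
    n,L,st,ce=cv2.connectedComponentsWithStats(m)
    for i in range(1,n):
        if st[i,4]>15: p=plane(W,ce[i],.012)[:2]-O; print(c,st[i],ce[i],p@e,p@l)
E
```

```text
clock: 16.25
eef_pos: [0.5896, -0.0701, 0.1737]
orientation: [-0.0, 0.682, 0.732, -0.0]
ft_force: [-0.3, 0.1, -0.6]
gripper_width: 0.0173
grip_force: 61.3
clock: 16.75
eef_pos: [0.545, -0.0733, 0.1742]
orientation: [-0.0, 0.682, 0.732, -0.0]
ft_force: [-0.2, -0.8, -1.2]
gripper_width: 0.0173
grip_force: 61.3
clock: 17.25
eef_pos: [0.5008, -0.0762, 0.174]
orientation: [-0.001, 0.682, 0.732, -0.0]
ft_force: [0.1, -0.6, -1.6]
gripper_width: 0.0174
grip_force: 61.5
-0.051477928193604534 -0.0016509955334721126 [ 0.5008 -0.0762  0.174 ]
wrist [407  60   8  66 378] [410.6111  92.7831] 0.01017242037131543 0.09573593559408057
wrist [398  69   7  58 268] [401.2276  97.4216] 0.0033153971619359394 0.0923424555966652
wrist [379 144  18  14 231] [387.4416 150.0866] -0.005665080720023528 0.05377932114245316
wrist [392 212  17   6  76] [399.8158 215.0658] 0.006068531691702335 0.0033256498951384746
wrist [392 226  29   8 153] [405.6536 230.5686] 0.011383924772567946 -0.009330233409720388
scene [248 151  11   9  46] [252.5217 154.6304] -0.14940664172900164 -0.2567785164308358
```

The block is following (x≈11 mm, just ahead of the toe). I'll draw it out another 70 mm or so.

```bash
python3 -m creep '[0,-0.02,0,0,0,0,1, 0,-0.04,0,0,0,0,1, 0,-0.06,0,0,0,0,1, 0,-0.08,0,0,0,0,1, 0,-0.095,0,0,0,0,1]'
python3 -m creep '[0,-0.02,0,0,0,0,1, 0,-0.04,0,0,0,0,1, 0,-0.06,0,0,0,0,1, 0,-0.075,0,0,0,0,1, 0,-0.083,0,0,0,0,1]'
python3 - <<'E'
from h import *
q=arm.observe()["eef_pos"]; t=.0705;e=np.array([np.cos(t),np.sin(t)]);l=np.array([-e[1],e[0]]);O=np.array([.552,-.0709]);print((q[:2]-O)@e,(q[:2]-O)@l,q)
for c in("wrist","side"):
    W=cal(c);w=cams.capture(c)[:,:,::-1];cv2.imwrite(f"pics/{c}8.png",w)
    h=cv2.cvtColor(np.ascontiguousarray(w),cv2.COLOR_BGR2HSV);m=cv2.inRange(h,(45,110,40),(85,255,255))
    n,L,st,ce=cv2.connectedComponentsWithStats(m)
    for i in range(1,n):
        if st[i,4]>15: p=plane(W,ce[i],.012)[:2]-O; print(c,st[i],ce[i],p@e,p@l)
E
```

```text
clock: 17.85
eef_pos: [0.4633, -0.0789, 0.1741]
orientation: [-0.0, 0.682, 0.732, -0.0]
ft_force: [0.3, 0.4, -1.4]
gripper_width: 0.0174
grip_force: 61.4
clock: 18.35
eef_pos: [0.4304, -0.0813, 0.1741]
orientation: [-0.0, 0.682, 0.732, -0.0]
ft_force: [0.6, -0.3, -1.7]
gripper_width: 0.0172
grip_force: 61.3
-0.1220009620751318 -0.0018035265003352717 [ 0.4304 -0.0813  0.1741]
wrist [518  64  18  64 715] [526.4993  96.2755] 0.02849614272054964 0.09510013376016907
wrist [498  71  14  58 524] [504.916   99.8569] 0.011808982464282892 0.09197311017737742
wrist [470 145  21  13 253] [479.9249 150.996 ] -0.0043589700365532814 0.05365590903863236
wrist [392 211  30   7 185] [406.6865 214.3135] -0.058871551322074986 0.0037351836464490887
wrist [392 226  29   7 148] [405.9189 229.6892] -0.05882914509004073 -0.00882037769441377
side [379 208  10   7  37] [384.3514 211.4054] -0.12635133724328007 -0.28063604550497695
side [303 260   6  11  27] [305.5556 265.1481] 0.02194746456099512 0.02684784635188151
side [333 264   8   5  27] [336.7407 265.8889] -0.05749041181562123 0.002473246552298356
side [304 269   5  10  20] [305.85 272.9 ] 0.0112385516678948 0.05440371736649249
```

The block is at x=-59 mm, y≈-2.5 mm by the wrist view, and the side view agrees. I'll back the toe off and lift.

```bash
python3 -m creep '[0,0.008,0,0,0,0,1, 0,0.008,-0.04,0,0,0,1, 0,0.008,-0.12,0,0,0,1, 0,0.008,-0.22,0,0,0,1, 0,0.008,-0.33,0,0,0,1]'
python3 -m creep '[0,0,-0.1,0,0,0,1, 0.08,0,-0.135,0,0,0,1, 0.19,0.02,-0.135,0,0,-0.1,1, 0.31,0.05,-0.135,0,0,-0.25,1, 0.42,0.08,-0.135,0,0,-0.4,1]'
python3 - <<'E'
from h import *
goto([.5092,.314,.36],.305)
E
```

```text
clock: 18.95
eef_pos: [0.4342, -0.0808, 0.3069]
orientation: [-0.001, 0.682, 0.732, -0.0]
ft_force: [1.3, -0.8, -1.3]
gripper_width: 0.0175
grip_force: 61.3
clock: 19.45
eef_pos: [0.4548, 0.0906, 0.3606]
orientation: [0.001, 0.6, 0.8, 0.0]
ft_force: [0.7, -0.2, -1.5]
gripper_width: 0.0171
grip_force: 61.4
t 19.45 pos [0.4548 0.0906 0.3606] yaw 0.28286521747416626 F [ 0.7157 -0.2396 -1.4545] w 0.01711871833963571 g 61.383869647979736 
row [0.4983 0.2864 0.0018] [ 0.0027  0.0005 -0.0423]
```

```bash
python3 -m creep '[0.1,0.06,0,0,0,-0.042,1, 0.2,0.12,0,0,0,-0.042,1, 0.3,0.17,0,0,0,-0.042,1, 0.4,0.23,0,0,0,-0.042,1, 0.49,0.28,0,0,0,-0.042,1]'
python3 -m creep '[0,0,0,0,0,0,1, 0,0,0.05,0,0,0,1, 0,0,0.12,0,0,0,1, 0,0,0.2,0,0,0,1, 0,0,0.25,0,0,0,1]'
python3 -m creep '[0,0,0,0,0,0,1, 0,0,0.02,0,0,0,1, 0,0,0.04,0,0,0,1, 0,0,0.04,0,0,0,1, 0,0,0.04,0,0,0,1]'
python3 - <<'E'
from h import *
goto([.4376,.2912,.2335],.305); W=cal("wrist"); cv2.imwrite("pics/wrist9.png",cams.capture("wrist")[:,:,::-1])
E
```

```text
clock: 19.95
eef_pos: [0.5084, 0.3108, 0.3598]
orientation: [0.0, 0.592, 0.806, 0.0]
ft_force: [0.9, -0.4, -0.9]
gripper_width: 0.0173
grip_force: 61.4
clock: 20.45
eef_pos: [0.5067, 0.3072, 0.2576]
orientation: [-0.001, 0.593, 0.805, -0.002]
ft_force: [-0.1, -0.5, -0.7]
gripper_width: 0.017
grip_force: 61.2
clock: 20.95
eef_pos: [0.5082, 0.3081, 0.2447]
orientation: [0.0, 0.593, 0.805, 0.0]
ft_force: [0.6, 0.0, -0.9]
gripper_width: 0.0175
grip_force: 61.3
t 20.95 pos [0.5082 0.3081 0.2447] yaw 0.3021109158954232 F [ 0.6457  0.0357 -0.8608] w 0.01748918907279278 g 61.332271099090576 
row [ 0.0123 -0.1812  0.0277] [ 0.0018 -0.     -0.0055]
```

```bash
python3 -m creep '[0.0123,0,0.01,0,0,-0.006,1, 0.0123,0,0.025,0,0,-0.006,1, 0.0123,0,0.027,0,0,-0.006,1, 0.0123,0,0.027,0,0,-0.006,1, 0.0123,0,0.027,0,0,-0.006,1]'
python3 - <<'E'
from h import *
goto([.4376,.2912,.2335],.305)
E
```

```text
clock: 21.5
eef_pos: [0.5065, 0.3127, 0.2332]
orientation: [0.0, 0.591, 0.806, -0.0]
ft_force: [0.2, 0.5, -1.4]
gripper_width: 0.0173
grip_force: 61.4
t 21.5 pos [0.5065 0.3127 0.2332] yaw 0.305281166107057 F [ 0.1915  0.4656 -1.4134] w 0.017293296808085164 g 61.38068675994873 
row [ 0.0005 -0.1806 -0.0006] [-0.0001  0.0001  0.0005]
```

```bash
python3 -m creep '[0.0005,-0.02,0,0,0,0,1, 0.0005,-0.045,0,0,0,0,1, 0.0005,-0.07,0,0,0,0,1, 0.0005,-0.095,0,0,0,0,1, 0.0005,-0.11,0,0,0,0,1]'
python3 -m creep '[0,-0.02,0,0,0,0,1, 0,-0.04,0,0,0,0,1, 0,-0.06,0,0,0,0,1, 0,-0.07,0,0,0,0,1, 0,-0.07,0,0,0,0,1]'
python3 - <<'E'
from h import *
goto([.4376,.2912,.2219],.305)
E
```

```text
clock: 22.0
eef_pos: [0.4629, 0.2993, 0.2334]
orientation: [-0.0, 0.591, 0.806, -0.0]
ft_force: [0.3, -0.4, -1.1]
gripper_width: 0.0172
grip_force: 61.2
clock: 22.5
eef_pos: [0.4371, 0.2911, 0.2333]
orientation: [-0.0, 0.591, 0.806, -0.0]
ft_force: [0.5, 0.7, -1.2]
gripper_width: 0.0172
grip_force: 61.2
t 22.5 pos [0.4371 0.2911 0.2333] yaw 0.305393333889145 F [ 0.4894  0.7297 -1.1782] w 0.01718075705187062 g 61.22590184211731 
row [-0.0002  0.0013  0.0286] [-0.0008 -0.      0.0008]
```

```bash
python3 -m creep '[0,0.001,0.007,0,0,0,1, 0,0.001,0.014,0,0,0,1, 0,0.001,0.021,0,0,0,1, 0,0.001,0.026,0,0,0,1, 0,0.001,0.0275,0,0,0,1]'
```

```text
clock: 23.0
eef_pos: [0.4381, 0.2913, 0.222]
orientation: [-0.0, 0.591, 0.806, -0.0]
ft_force: [-0.8, -1.1, 1.1]
gripper_width: 0.0173
grip_force: 61.7
```

```bash
python3 -m creep '[0,0,0.001,0,0,0,1, 0,0,0.001,0,0,0,1, 0,0,0.001,0,0,0,1, 0,0,0.001,0,0,0,1, 0,0,0.001,0,0,0,1]'
```

```text
clock: 23.5
eef_pos: [0.4382, 0.2914, 0.222]
orientation: [0.0, 0.591, 0.806, 0.0]
ft_force: [0.3, 0.7, -1.3]
gripper_width: 0.0174
grip_force: 61.5
```

```bash
python3 -m creep '[0,0,0,0,0,0,0.4, 0,0,0,0,0,0,0.1, 0,0,0,0,0,0,-0.5, 0,0,0,0,0,0,-1, 0,0,0,0,0,0,-1]' 20
python3 -m creep '[0,0,0,0,0,0,-1, 0,0,0,0,0,0,-1, 0,0,-0.05,0,0,0,-1, 0,0,-0.12,0,0,0,-1, 0,0,-0.2,0,0,0,-1]'
python3 -m creep '[0,0,-0.06,0,0,0,-1, -0.1,0,-0.06,0,0,0,-1, -0.2,0,-0.06,0,0,0,-1, -0.3,0,-0.06,0,0,0,-1, -0.3,0,-0.06,0,0,0,-1]'
python3 - <<'E'
from h import *
I={n:np.ascontiguousarray(cams.capture(n)[:,:,::-1]) for n in("scene","side")}
f=lambda m:cv2.resize(m,(400,440),interpolation=cv2.INTER_CUBIC)
for n in I: cv2.imwrite(f"pics/{n}F.png",I[n])
top=np.hstack([f(I["scene"][265:375,370:470]),f(I["side"][298:408,245:345])])
cv2.imwrite("pics/fin.png",np.vstack([cv2.resize(top,(582,320)),cv2.resize(np.hstack([I["scene"],I["side"]]),(582,218))]))
t=.0705;e=np.array([np.cos(t),np.sin(t)]);l=np.array([-e[1],e[0]]);O=np.array([.552,-.0709])
for c in I:
    W=cal(c);h=cv2.cvtColor(I[c],cv2.COLOR_BGR2HSV);m=cv2.inRange(h,(45,110,40),(85,255,255))
    n,L,st,ce=cv2.connectedComponentsWithStats(m)
    for i in range(1,n):
        if st[i,4]>15: p=plane(W,ce[i],.012)[:2]-O; print(c,st[i],p@e,p@l)
E
```

```text
clock: 24.0
eef_pos: [0.4382, 0.2914, 0.222]
orientation: [0.0, 0.591, 0.806, 0.0]
ft_force: [0.2, 0.3, 0.7]
gripper_width: 0.0799
grip_force: 0.0
clock: 24.5
eef_pos: [0.4375, 0.2911, 0.3019]
orientation: [-0.001, 0.591, 0.806, -0.001]
ft_force: [0.8, 0.2, -0.6]
gripper_width: 0.0851
grip_force: 0.0
clock: 25.0
eef_pos: [0.4757, 0.1732, 0.326]
orientation: [0.001, 0.593, 0.805, -0.0]
ft_force: [-0.5, 0.1, -0.4]
gripper_width: 0.0857
grip_force: 0.0
scene [248 151  10   8  28] -0.14828854173154943 -0.2593308858978172
scene [286 231   9   6  25] -0.05456310887387836 0.00017424803752994996
side [379 206  10   9  65] -0.12175672970724291 -0.285095256696798
side [303 260   6  11  27] 0.021988016860618034 0.02731828732987716
side [334 264   8   5  25] -0.05834759959053885 0.001812996877398299
side [304 269   5  10  21] 0.01114974888210075 0.05533307672891141
```

View pics/fin.png

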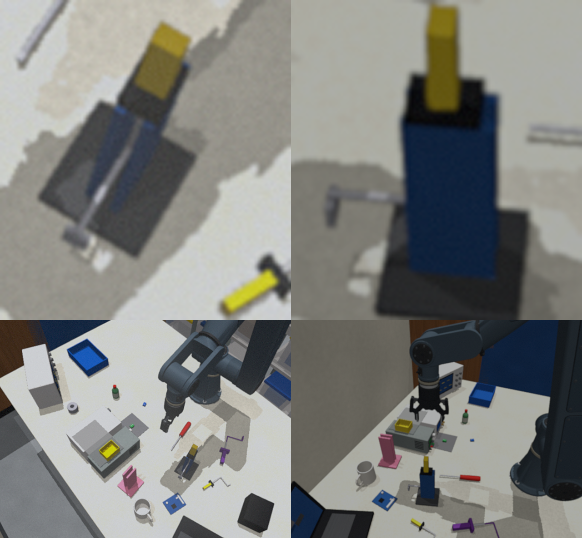

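The final picture shows the hook hanging upright by its collar in the blue stand. The gripper is clear, and the block is on the mat about 57 mm in front of the panels in both views. I'm handing in the job.

```bash
python3 -c "
from bench import job_done; print(job_done())"
```

```text
the job is handed in; nothing more can be done
None
```

The green block lies on the mat about 57 mm in front of the panels, the hook hangs back in its blue stand with the gripper clear, and the job was handed in at about 25 s of robot time; no verdict was returned.

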